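Close the parts pot and take its outer cover off again

TASK

The parts pot's two lids hang together on the hook stand, the outer lid lying over the inner one. Lift the pair off the hook by the strap handle of the inner lid, lower them together onto the open pot (don't drop them) until the inner lid is seated, and let go; then take the outer lid by its collar and lift it off alone, leaving the inner lid seated on the pot. Finish while still holding the outer lid in the gripper, all of it higher than the top of the inner lid's handle and touching nothing else, and leave the paint tin, sanding block and pliers where they are.

Things in the scene. Friction and masses are not known exactly. Their poses are not given: they have to be found in the camera images.
- hook_seat (a point): Where the strap handle hangs: top of the hook's level 8 mm wire, 160 mm above the bench. +x runs level along the wire to the upright post, 80 mm away; on the -x side the wire ends after 24 mm in a tip turned up 8 mm. So lift the hanging lids more than 8 mm (less than 24, when the collar meets the wire) and move them out along -x. z is up. Nothing of the stand is above 168 mm.
- stand: The hook stand: steel wire post and hook on a dark base plate 150 x 110 x 12 mm; fixed. Origin on the bench 160 mm straight below hook_seat, axes as there.
- pot_rim (a point): Centre of the mouth of the open round steel pot, at rim height, 75 mm above the bench. The mouth is 80 mm in diameter inside, 86 mm outside at the rim (89 mm at two bands lower down). The pot stands upright and does not budge.
- inner_lid: Inner lid, steel, 160 g. Origin: centre of the plug's underside; z up. Plug 73 mm diameter (66 at its foot), 10 mm high, enters the mouth; a flange, 90 mm diameter, 4 mm thick, rests on the rim (origin then 10 mm below it). Upside-down U strap handle: 34 mm wide along y, 12 mm along x, 6 mm stock, top 79 mm, window (22 mm wide) up to 73 mm above the origin; the hook's wire runs through it along x.
- inner_grip (a point): Centre of the exposed part of the inner lid's strap handle, 60 mm above the lid's underside (50 mm above the rim when seated). The handle sticks out of the outer lid's collar from 19 mm below to 19 mm above this point. Grip it across its 34 mm width, along y. While it hangs, the top of the hook's wire is 13 mm above this point.
- outer_lid: Outer lid, aluminium, 140 g, round, 100 mm diameter; origin at the centre of its lower edge, z up. Lies loose on the inner flange, skirt 9 mm down round it (origin 5 mm above the inner lid's). Flat top 12 mm above the origin; round collar (tube, 52 mm outside, 44 inside) from 12 to 36 mm, open at the top, the inner handle standing freely through it. Lifted by the collar it comes off straight up.
- outer_grip (a point): Centre of the outer lid's collar, half-way up: 24 mm above the lid's lower edge, 12 mm above its flat top, 12 mm below the collar's upper edge. Grip the collar from outside across its 52 mm diameter, any direction. While nested it is 31 mm below inner_grip; to clear the handle the lid must rise over 75 mm.
- paint_tin: Small paint tin, 78 mm diameter, 77 mm high, bystander; origin at the centre of its underside.
- sanding_block: Black sanding block 63 x 106 x 27 mm, bystander; origin at the centre of its underside.
- pliers: Pliers lying flat, 57 x 183 x 14 mm, bystander; origin at the centre of its underside.
Not all that is in view belongs to the job. What is shaped like the inner_lid but blue is not meant.

How it is judged:
On the way, in this order (a step that is already met when the one before it is completed fails the run):
1. the two lids are off the hook and still together (horizontal distance between inner_grip and hook_seat above 0.07 m and z of outer_lid in the frame of inner_lid below 0.011 m), for 0.1 s.
2. the lids sit together on the pot, the inner lid seated, and the handle has been let go (horizontal distance between inner_grip and pot_rim below 0.007 m and z of inner_grip in the frame of pot_rim between 0.046 and 0.054 m and angle between inner_lid's own z axis and vertical below 0.08 rad and z of outer_lid in the frame of inner_lid below 0.011 m and contact force between the fingers and inner_lid below 0.1 N), for 0.2 s.
At the end, for the whole second after the job is handed in: Inner lid seated on the pot (7 mm of centre, 4 mm in height, 0.08 rad), touched by neither fingers nor outer lid; outer lid gripped (over 1 N), still, off the stand, its lower edge over 70 mm above the rim, so above the inner handle; bystanders within 30 mm of their start (horizontal distance between inner_grip and pot_rim below 0.007 m and z of inner_grip in the frame of pot_rim between 0.046 and 0.054 m and angle between inner_lid's own z axis and vertical below 0.08 rad and contact force between outer_lid and stand below 0.1 N and z of outer_lid in the frame of pot_rim above 0.07 m and contact force between the fingers and outer_lid above 1 N and contact force between inner_lid and outer_lid below 0.1 N and contact force between the fingers and inner_lid below 0.1 N and linear speed of outer_lid below 0.03 m/s and distance of each of paint_tin, sanding_block, pliers from where it was at the start of the episode below 0.03 m); the arm keeps its last pose, push and grip.
It fails at once if the lids come apart (by more than 20 mm) while the inner lid is not seated on the pot (z of outer_lid in the frame of inner_lid above 0.025 m and not (horizontal distance between inner_grip and pot_rim below 0.007 m and z of inner_grip in the frame of pot_rim between 0.046 and 0.054 m and angle between inner_lid's own z axis and vertical below 0.08 rad)).
It fails at once if the lids are dropped: the inner lid falls faster than 0.45 m/s with no finger on it (linear speed of inner_lid above 0.45 m/s and contact force between the fingers and inner_lid below 0.05 N).
It fails at once if a bystander is knocked away by more than 30 mm (distance of any of paint_tin, sanding_block, pliers from where it was at the start of the episode above 0.03 m).
It also fails if it takes over 54 s, if anything falls off the work surface, if the arm or the gripper's body presses on something with over 40 N, if the wrist force passes 120 N, or if a joint passes its speed limit or range.

ROBOT

A 6-joint arm with a two-finger parallel gripper is mounted at the origin on a cart in front of the work surface, level with it; the furniture and walls round the work are solid. World frame = base frame: x ahead of the robot, y to its left, z up, the work surface at z = 0. Lengths are in m, angles in rad, forces in N, time in s.
With the tool pointing down it reaches from about 0.325 to 0.775 m from the base axis. Payload 5.5 kg.
Tool frame: the origin (TCP) lies at the very end of the fingers, on their centre line; the grasp point (between the pads) lies 19 mm behind it; z points along the fingers, y is the line along which they close (so a half turn about z gives the same grasp; the last joint's range is limited). The gripper opens to 88 mm and grips with 3 to 60 N. Pads are 20 mm wide; open, the fingers measure 115 mm over their backs; the gripper's body (75 mm by 178 mm) begins 61 mm behind the grasp point.
Start: joints at [-1.162, 0.091, 1.231, -0, 1.82, -0.057], TCP at [0.269, -0.536, 0.223] pointing down, gripper open.
Joint ranges: [-2.87, 2.87], [-0.86, 2.18], [0.17, 2.46], [-1.51, 4.65], [0.06, 2.69], [-2.65, 2.65]. Speed limits (rad/s): [2.57, 2.57, 3.01, 3.14, 3.14, 3.14].

INTERFACE

Orientations are given as a rotation vector (axis times angle).
In Python, from rig import arm gives the robot as it stands.
- The arm moves only by the tool servo_tool, never from a script. Its argument "targets" is a list of rows, each a list of 5 numbers: the shift along the tool's x, y, z in mm, then the turn about the tool's z in rad, then the closure in counts, from 0 (fully open) to 255 (shut). A call has 1 to 10 rows; each row is the pose to reach, as a shift and turn from the pose commanded when the call began, along the tool's axes at that moment; what a row does not reach only later rows make up. A row lasts 1/12 s, in which the tool goes at most 41.7 mm and 7.16 degrees, less where a joint would pass 70% of its speed; a pose out of reach is approached as far as the arm can. A call with a gripper value outside its range is refused whole. The fingers move at their own pace and stop on an object; "grip_force" is the grip in N (left out, the last holds). Time passes only in rows, so rows that repeat a pose let the fingers close. It gives the time, the measured TCP pose, the force, the opening and the grip force at its end, in the units of the state.
- arm.get_obs(): the state, without advancing time (a new reading comes with each control period).
- arm.snapshot(name): name is "scene" or "top"; returns (picture, depth): 420x560x3 uint8, red, green, blue; 420x560 float32, m along the optical axis (not along the pixel's ray), 0 where there is no reading.
- arm.calibration(name): a dict with "fx", "fy", "cx", "cy" (pixels), "eye" and "rotation" of the camera in the world. Camera axes: x right, y up, looking along -z (the intrinsics and any distortion apply to the point x, -y, -z); pixel columns grow to the right and rows downward; lengths in m; the calibration is good to about 2 mm. A picture is of the moment at which its call begins. calibration takes no time and is no camera call.
- arm.sign_off(): hands the job in; it is judged then, once.
The state is a dict: "clock": time; "joint_positions": joint angles; "joint_velocities": joint speeds; "joint_torque": joint torques, N m; "tool_pos": TCP position; "eef_rot": TCP orientation; "ft_force": force on the tool from outside, world axes, zero at the start; "ft_torque": the same for the moment, N m; "finger_gap": finger opening in m; "gripper_force": force on a finger pad.
Only numpy, scipy, OpenCV 4.12 (cv2) and the standard library are available. Lean on these libraries where they do the work, as an engineer would, in place of code of your own. Each camera call takes 0.05 s, during which the arm holds its last target. There are 200 camera calls.

## Working session

There is one attempt and no reset: what is moved stays moved. The work goes in short steps, Python scripts to look and compute and a tool call to move; the robot and the scene stay as the last step left them, time stands still between calls to the robot, and variables do not carry over. Pictures are saved under pics/ and viewed, at most 10 in all, crops included, and the job is handed in when it is done.

Besides the shell and the picture viewer there is one more tool, called after ">>>" as name(argument=value, ...) on one line, values as JSON. servo_tool: Moves the arm, as the interface text tells. Its arguments: {"type":"object","properties":{"targets":{"type":"array","items":{"type":"array","items":{"type":"number"}}},"grip_force":{"type":"number"}},"required":["targets"]}

```bash
mkdir -p pics
cat > h.py <<'E'
import numpy as np,cv2
from rig import arm
def snap(n,f):
    p,d=arm.snapshot(n); cv2.imwrite('pics/'+f+'.png',p[:,:,::-1]); np.savez('pics/'+f,p=p,d=d); return p,d
def world(n,d):
    c=arm.calibration(n); v,u=np.mgrid[0:d.shape[0],0:d.shape[1]]
    P=np.stack([(u-c['cx'])/c['fx']*d,-(v-c['cy'])/c['fy']*d,-d],-1)
    return P@np.array(c['rotation']).T+np.array(c['eye'])
E
python3 - <<'E'
from h import *
for n in('scene','top'):
    p,d=snap(n,n+'0'); print(arm.calibration(n), (d>0).mean())
o=arm.get_obs();print(o)
E
```

```text
{'fx': 394.195368231023, 'fy': 394.195368231023, 'cx': 272.47039005962665, 'cy': 211.13017639602666, 'eye': array([0.05499928, 0.57371339, 0.70786823]), 'rotation': array([ 0.39007739, -0.99282559, -2.24623673])} 0.9958375850340137
{'fx': 417.8996721479504, 'fy': 417.8996721479504, 'cx': 272.3347093554804, 'cy': 216.15696645562326, 'eye': array([0.35333219, 0.07925865, 1.05787033]), 'rotation': array([ 0.14073028, -0.09663676, -1.58893043])} 0.9961054421768708
{'clock': 0.1, 'joint_positions': array([-1.16170918e+00,  9.17956773e-02,  1.23174258e+00, -1.41873063e-05,
        1.81978694e+00, -5.66899676e-02]), 'joint_velocities': array([ 0.00216155, -0.0022976 , -0.00146361, -0.00128429, -0.00021329,
        0.00108238]), 'joint_torque': array([ 1.49014588e-03, -4.47857988e+01, -4.07569706e+01,  6.99706329e-02,
        2.84580613e-02, -1.09637429e-04]), 'tool_pos': array([ 0.26936801, -0.53584905,  0.22162561]), 'eef_rot': array([-3.05512551e+00, -7.24646773e-01,  4.98041625e-04]), 'ft_force': array([ 0.06814127,  0.12789942, -1.27449644]), 'ft_torque': array([-0.04594442,  0.00712157, -0.03761988]), 'gripper_force': 0.0, 'finger_gap': 0.08795234177623815}
```

View pics/scene0.png

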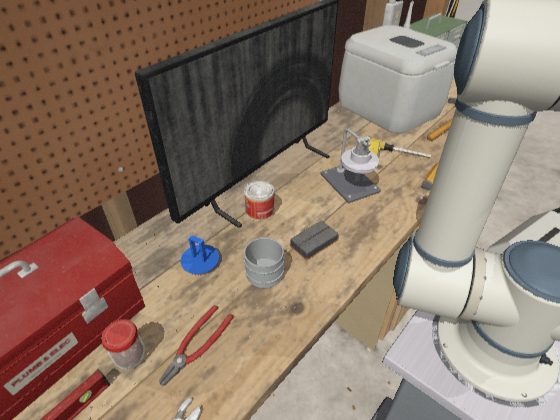

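View pics/top0.png

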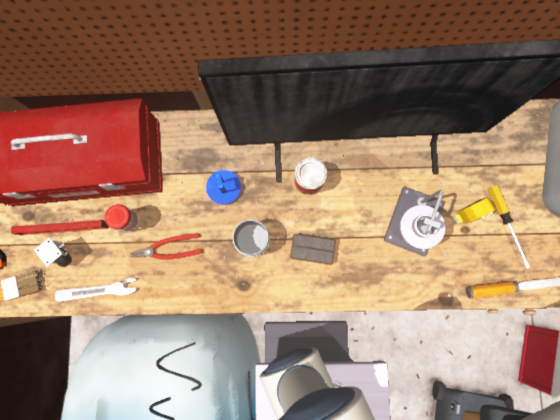

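The scene view shows the pot at about (265,262) and the hanging lids at (360,155). In the top view the pot is at (251,238), the lids at (424,228), the tin at (310,175), the block at (313,249), the pliers at (170,247), and the blue decoy at (224,187).

```bash
sed -i "s/np.array(c\['rotation'\]).T/cv2.Rodrigues(np.array(c['rotation']))[0].T/" h.py
python3 - <<'E'
from h import *
W={}
for n in('scene','top'):
    z=np.load(f'pics/{n}0.npz'); d=z['d']; w=world(n,d); W[n]=(w,z['p'])
    print(n,'table',np.round(w[310:320,240:250] .mean((0,1)),3) if n=='scene' else np.round(w[280:290,290:300].mean((0,1)),3))
t,p=W['top']; s,ps=W['scene']
# regions by rough window in world
c=t[228,424]; q=t[238,251]; print('approx',c,q,t[175,310])
for nm,w in(('top',t),('scene',s)):
    m=(np.hypot(w[...,0]-q[0],w[...,1]-q[1])<.065)&(abs(w[...,2]-.075)<.004)
    P=w[m]; 
    A=np.c_[2*P[:,:2],np.ones(len(P))]; x=np.linalg.lstsq(A,(P[:,:2]**2).sum(1),rcond=None)[0]
    print(nm,'pot n',m.sum(),'circ',x[:2],'r',np.sqrt(x[2]+x[:2]@x[:2]),P[:,2].mean())
    for lo,hi in((.005,.02),(.085,.1),(.1,.112),(.112,.124),(.124,.135),(.135,.15),(.15,.157),(.157,.175),(.175,.25)):
        m=(np.hypot(w[...,0]-c[0],w[...,1]-c[1])<.13)&(w[...,2]>lo)&(w[...,2]<hi)
        P=w[m]
        if len(P): print(nm,lo,hi,m.sum(),np.round([P.min(0),P.max(0),np.median(P,0)],3).tolist())
# monitor extents
m=(t[...,2]>.05)&(t[...,1]>-.45)&(abs(t[...,1])<.5)
E
python3 - <<'E'
import cv2
a=cv2.imread('pics/scene0.png')[115:205,310:400];b=cv2.imread('pics/top0.png')[180:260,380:460]
cv2.imwrite('pics/c.png',cv2.hconcat([cv2.resize(a,(400,400),interpolation=2),cv2.resize(b,(400,400),interpolation=2)]))
E
```

```text
scene table [0.409 0.273 0.007]
top table [0.341 0.055 0.   ]
approx [ 0.46345044 -0.24120717  0.10035649] [0.45857842 0.16212752 0.00811344] [0.60142484 0.01257123 0.07338748]
top pot n 149 circ [0.45402415 0.15885474] r 0.041197852177670725 0.07493482700535732
top 0.005 0.02 1466 [[0.336, -0.37, 0.005], [0.588, -0.113, 0.02], [0.504, -0.229, 0.013]]
top 0.085 0.1 49 [[0.418, -0.268, 0.086], [0.541, -0.187, 0.1], [0.458, -0.201, 0.098]]
top 0.1 0.112 1099 [[0.417, -0.286, 0.1], [0.542, -0.187, 0.112], [0.461, -0.231, 0.105]]
top 0.112 0.124 79 [[0.441, -0.269, 0.112], [0.541, -0.21, 0.124], [0.467, -0.223, 0.119]]
top 0.124 0.135 132 [[0.442, -0.266, 0.124], [0.543, -0.211, 0.135], [0.467, -0.227, 0.129]]
top 0.135 0.15 26 [[0.455, -0.268, 0.135], [0.542, -0.219, 0.15], [0.47, -0.246, 0.141]]
top 0.15 0.157 29 [[0.455, -0.267, 0.15], [0.538, -0.219, 0.157], [0.493, -0.246, 0.156]]
top 0.157 0.175 248 [[0.441, -0.266, 0.157], [0.537, -0.22, 0.171], [0.471, -0.242, 0.163]]
scene pot n 197 circ [0.45306078 0.16325108] r 0.04125042821308339 0.07392078965774147
scene 0.005 0.02 1169 [[0.404, -0.295, 0.005], [0.577, -0.166, 0.02], [0.48, -0.233, 0.011]]
scene 0.085 0.1 112 [[0.415, -0.264, 0.085], [0.541, -0.18, 0.1], [0.45, -0.194, 0.095]]
scene 0.1 0.112 474 [[0.415, -0.281, 0.1], [0.542, -0.183, 0.112], [0.454, -0.216, 0.103]]
scene 0.112 0.124 133 [[0.44, -0.265, 0.112], [0.541, -0.206, 0.124], [0.464, -0.225, 0.119]]
scene 0.124 0.135 101 [[0.44, -0.265, 0.124], [0.541, -0.206, 0.135], [0.464, -0.23, 0.127]]
scene 0.135 0.15 41 [[0.453, -0.263, 0.135], [0.539, -0.213, 0.15], [0.472, -0.22, 0.141]]
scene 0.15 0.157 47 [[0.45, -0.264, 0.15], [0.54, -0.216, 0.157], [0.477, -0.242, 0.155]]
scene 0.157 0.175 114 [[0.44, -0.26, 0.157], [0.529, -0.215, 0.168], [0.466, -0.231, 0.162]]
```

View pics/c.png

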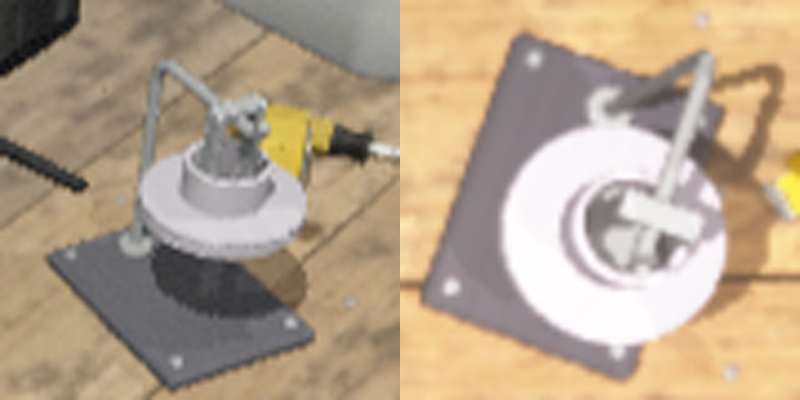

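The crops show the hook wire entering from the post at upper right (top crop 707,60) to the strap handle at about (665,210), with the collar and white outer lid below it and the plate rotated about 15–20°.

Run:
```python
from h import *
def circ(P):
    A=np.c_[2*P,np.ones(len(P))]; x=np.linalg.lstsq(A,(P**2).sum(1),rcond=None)[0]; return x[:2],np.sqrt(x[2]+x[:2]@x[:2])
for n in('top','scene'):
    z=np.load(f'pics/{n}0.npz'); w=world(n,z['d']); p=z['p'].astype(int)
    X,Y,Z=w[...,0],w[...,1],w[...,2]
    near=(np.hypot(X-.47,Y+.24)<.14)
    m=near&(abs(Z-.012)<.005)&(p.max(-1)<110)&(p.max(-1)-p.min(-1)<25)
    P=w[m][:,:2].astype(np.float32); print(n,'plate',m.sum(),cv2.minAreaRect(P*1000))
    m=near&(Z>.150)&(Z<.172); P=w[m]; 
    q=P[P[:,0]>.49]; print('wire mean',q.mean(0),'dir',np.linalg.svd(q[:,:2]-q[:,:2].mean(0),full_matrices=False)[2][0], 'postend', q[q[:,0]>.525].mean(0))
    q=P[(P[:,0]<.49)]; print('handle top rect',cv2.minAreaRect((q[:,:2]*1000).astype(np.float32)),np.percentile(q[:,2],[5,50,95]))
    m=near&(Z>.098)&(Z<.108)&(X<.53); P=w[m][:,:2]; h=cv2.convexHull((P*1000).astype(np.float32))[:,0]; print('lid top',cv2.minEnclosingCircle(h),np.median(w[m][:,2]))
    m=(np.hypot(X-.454,Y-.16)<.07)&(Z>.066)&(Z<.082); P=w[m]; h=cv2.convexHull((P[:,:2]*1000).astype(np.float32))[:,0]; print('pot',cv2.minEnclosingCircle(h),np.median(P[:,2]))
    # handle top in own x (yaw guess later)
t=np.load('pics/top0.npz'); w=world('top',t['d'])
m=(w[...,2]>.08)&(abs(w[...,1])<.45)&(w[...,0]>.3)
for y in np.arange(-.4,.35,.1):
    k=m&(abs(w[...,1]-y)<.03)&(w[...,0]>.55); print(round(y,1),w[k][:,0].min() if k.any() else None)
o=arm.get_obs(); print(cv2.Rodrigues(o['eef_rot'])[0].round(3))
```

```text
top plate 35 ((533.1678466796875, -304.9001770019531), (41.38322448730469, 22.83608055114746), 40.227134704589844)
wire mean [ 0.51288047 -0.25550632  0.15955392] dir [-0.92644029  0.37644174] postend [ 0.53157946 -0.26296272  0.15725841]
handle top rect ((464.6439514160156, -236.80682373046875), (45.21628189086914, 33.299949645996094), 8.060775756835938) [0.15596519 0.16507868 0.1690439 ]
lid top ((465.9311218261719, -236.6983184814453), 50.14177322387695) 0.10468534327701695
pot ((454.18621826171875, 159.1479949951172), 43.149017333984375) 0.07484753047003562
scene plate 792 ((490.330810546875, -242.31405639648438), (111.76638793945312, 147.5599365234375), 66.53223419189453)
wire mean [ 0.51391343 -0.25128878  0.15671838] dir [-0.91696584  0.39896571] postend [ 0.5311871  -0.25863506  0.15471965]
handle top rect ((464.70599365234375, -231.37649536132812), (33.56226348876953, 46.09563446044922), 33.19441223144531) [0.15334572 0.16137268 0.16651452]
lid top ((465.7792053222656, -232.13548278808594), 51.438385009765625) 0.10319533983464324
pot ((453.1721496582031, 163.63914489746094), 43.70880126953125) 0.07262463534476782
-0.4 0.6990021357378547
-0.3 0.6965124498501143
-0.2 0.6942160885934681
-0.1 0.6917658496341279
-0.0 0.5722395573512046
0.1 0.6868402896798744
0.2 0.578194461101577
0.3 0.8012920555622789
[[ 0.893  0.449 -0.001]
 [ 0.449 -0.893  0.002]
 [ 0.    -0.002 -1.   ]]
```

>>> servo_tool(targets=[[20,-12,-20,0.06,0],[60,-35,-30,0.16,0],[100,-58,-30,0.28,0],[140,-81,-30,0.39,0],[180,-105,-30,0.5,0],[220,-128,-30,0.62,0],[255,-148,-30,0.73,0],[285,-166,-30,0.82,0],[305,-178,-30,0.871,0],[311,-181,-30,0.871,0]], grip_force=30)

```text
clock: 0.93
tool_pos: [0.4681, -0.2301, 0.2523]
eef_rot: [-3.076, 0.628, -0.0]
ft_force: [0.2, 0.7, -0.3]
finger_gap: 0.0882
gripper_force: 0.0
```

>>> servo_tool(targets=[[0,0,0,0,0],[0,0,0,0,0],[0,0,0,0,0]])

```text
clock: 1.18
tool_pos: [0.4654, -0.2358, 0.2524]
eef_rot: [3.077, -0.633, -0.001]
ft_force: [-0.4, -0.2, -0.2]
finger_gap: 0.0878
gripper_force: 0.0
```

```bash
cat > st.py <<'E'
from h import *
o=arm.get_obs();R=cv2.Rodrigues(o['eef_rot'])[0]
print(o['clock'],o['tool_pos'].round(4),'x',R[:,0].round(3),'y',R[:,1].round(3),'j',o['joint_positions'].round(2),'F',o['ft_force'].round(1),'gap',o['finger_gap'].round(4),o['gripper_force'])
E
python3 - <<'E'
import st; from st import *
print('tool shift mm',R.T@(np.array([.4658,-.2345,.135])-o['tool_pos'])*1000,'turn',np.arctan2(*(R.T@np.array([.919,-.394,0]))[[1,0]]))
E
```

```text
Traceback (most recent call last):
  File "st.py", line 3, in <module>
    print(o['clock'],o['tool_pos'].round(4),'x',R[:,0].round(3),'y',R[:,1].round(3),'j',o['joint_positions'].round(2),'F',o['ft_force'].round(1),'gap',o['finger_gap'].round(4),o['gripper_force'])
                                                                                                                                                       ^^^^^^^^^^^^^^^^^^^^^
AttributeError: 'float' object has no attribute 'round'
```

>>> servo_tool(targets=[[0,1,15,0,0],[0,1,35,0,0],[0,1,55,0,0],[0,1,75,0,0],[0,1,90,0,0],[0,1,100,0,0],[0,1,108,0,0],[0,1,114,0,0],[0,1,116,0,0],[0,1,116,0,0]])

```text
clock: 2.02
tool_pos: [0.4656, -0.236, 0.1367]
eef_rot: [3.077, -0.633, 0.0]
ft_force: [0.7, -0.1, -0.2]
finger_gap: 0.0876
gripper_force: 0.0
```

```bash
sed -i "s/o\['finger_gap'\].round(4)/o['finger_gap']/" st.py
python3 - <<'E'
from st import *
a,_=snap('scene','s1');b,_=snap('top','t1')
cv2.imwrite('pics/c1.png',cv2.hconcat([cv2.resize(a[80:220,290:430],(400,400)),cv2.resize(b[160:280,360:480],(400,400))])[:,:,::-1])
E
```

```text
2.0167 [ 0.4656 -0.236   0.1367] x [ 0.919 -0.395  0.   ] y [-0.395 -0.919  0.   ] j [-0.53 -0.12  1.59 -0.    1.67  1.44] F [ 0.7 -0.1 -0.2] gap 0.08759940798408258 0.0
```

View pics/c1.png

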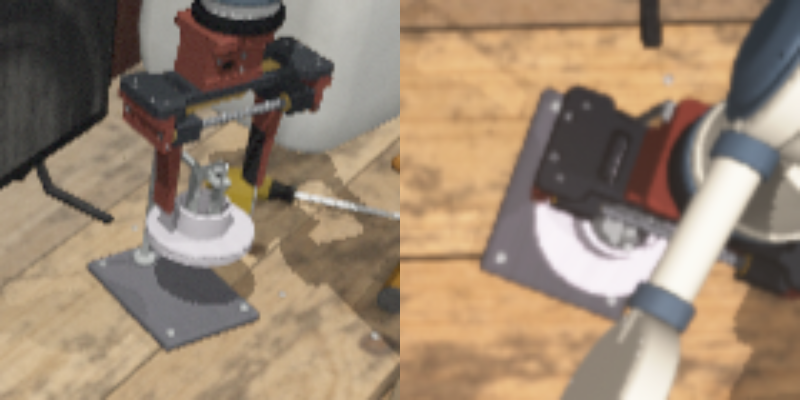

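The fingers straddle the strap handle just above the collar, so I'm closing the gripper.

>>> servo_tool(targets=[[0,0,0,0,100],[0,0,0,0,130],[0,0,0,0,150],[0,0,0,0,160],[0,0,0,0,180],[0,0,0,0,220],[0,0,0,0,255],[0,0,0,0,255],[0,0,0,0,255],[0,0,0,0,255]], grip_force=30)

```text
clock: 2.95
tool_pos: [0.4658, -0.2354, 0.1366]
eef_rot: [-3.077, 0.632, -0.0]
ft_force: [0.5, 1.2, -0.5]
finger_gap: 0.0337
gripper_force: 30.0
```

>>> servo_tool(targets=[[0,0,-2,0,255],[0,0,-5,0,255],[0,0,-8,0,255],[0,0,-11,0,255],[0,0,-14,0,255],[0,0,-16,0,255],[0,0,-16,0,255],[0,0,-16,0,255]])

```text
clock: 3.62
tool_pos: [0.4657, -0.2357, 0.1528]
eef_rot: [3.077, -0.632, 0.001]
ft_force: [0.6, -0.4, -3.7]
finger_gap: 0.0339
gripper_force: 30.0
```

>>> servo_tool(targets=[[-4,0,0,0,255],[-10,0,0,0,255],[-18,0,0,0,255],[-28,0,0,0,255],[-38,0,0,0,255],[-48,0,0,0,255],[-60,0,0,0,255],[-72,0,0,0,255],[-82,0,0,0,255],[-86,0,0,0,255]])

```text
clock: 4.45
tool_pos: [0.3852, -0.2011, 0.1527]
eef_rot: [3.077, -0.632, -0.0]
ft_force: [-0.3, 0.3, -3.9]
finger_gap: 0.0339
gripper_force: 30.0
```

Run:
```python
from st import *
a,_=snap('scene','s2')
cv2.imwrite('pics/c2.png',a[60:260,250:450][:,:,::-1])
g=o['tool_pos'];T=np.array([.4537,.1614,.24]);print('dist hook',np.hypot(*(g[:2]-[.4658,-.2345])),'shift',(R.T@(T-g)*1000).round(0))
```

```text
4.45 [ 0.3852 -0.2011  0.1527] x [ 0.919 -0.394  0.   ] y [-0.394 -0.919  0.   ] j [-0.56 -0.37  1.77 -0.    1.74  1.42] F [-0.3  0.3 -3.9] gap 0.03386654225737231 29.99897450208664
dist hook 0.08721653047746156 shift [ -80. -360.  -87.]
```

View pics/c2.png

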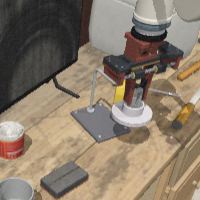

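The view shows both lids in the gripper, clear of the hook. Next I'm carrying them over the pot.

>>> servo_tool(targets=[[0,-5,-12,0,255],[-4,-20,-24,0,255],[-11,-48,-35,-0.05,255],[-19,-84,-40,-0.1,255],[-27,-120,-40,-0.16,255],[-35,-156,-40,-0.22,255],[-43,-192,-40,-0.28,255],[-51,-228,-40,-0.34,255],[-58,-262,-40,-0.4,255],[-65,-292,-40,-0.45,255]])

```text
clock: 5.33
tool_pos: [0.4425, 0.0951, 0.1937]
eef_rot: [-3.14, -0.077, -0.002]
ft_force: [0.7, 0.0, -3.1]
finger_gap: 0.0337
gripper_force: 30.0
```

Run:
```python
from st import *
T=np.array([.4537,.1614,.19]);print('shift',(R.T@(T-o['tool_pos'])*1000).round(1))
```

```text
5.3333 [0.4425 0.0951 0.1937] x [0.999 0.049 0.001] y [ 0.049 -0.999 -0.001] j [ 0.14 -0.31  1.66  0.    1.8   1.66] F [ 0.7  0.  -3.1] gap 0.0336950783620767 29.998189508914948
shift [ 14.4 -65.7   3.7]
```

>>> servo_tool(targets=[[4,-22,0,0,255],[9,-42,1,0,255],[12,-56,3,0,255],[14,-64,4,0,255],[14,-67,4,0,255],[14,-67,4,0,255],[14,-67,4,0,255],[14,-67,4,0,255]])

```text
clock: 6.0
tool_pos: [0.4531, 0.1591, 0.189]
eef_rot: [3.141, 0.069, 0.001]
ft_force: [-0.0, -0.2, -4.1]
finger_gap: 0.0336
gripper_force: 30.0
```

Run:
```python
from st import *
for n in('scene','top'):
    p,d=snap(n,n+'3'); w=world(n,d); X,Y,Z=w[...,0],w[...,1],w[...,2]
    r=np.hypot(X-.454,Y-.161)
    for nm,lo,hi,rr in(('outer top',.149,.160,.058),('outer side',.135,.16,.06),('pot',.066,.082,.055)):
        m=(r<rr)&(Z>lo)&(Z<hi); P=w[m]
        if len(P)>5: print(n,nm,m.sum(),cv2.minEnclosingCircle((P[:,:2]*1000).astype(np.float32)),np.median(P[:,2]))
a=np.load('pics/scene3.npz')['p'];b=np.load('pics/top3.npz')['p']
cv2.imwrite('pics/c3.png',cv2.hconcat([cv2.resize(a[150:310,190:350],(400,400)),cv2.resize(b[160:320,170:330],(400,400))])[:,:,::-1])
```

```text
6.0 [0.4531 0.1591 0.189 ] x [0.999 0.044 0.   ] y [ 0.044 -0.999  0.   ] j [ 0.27 -0.24  1.6  -0.    1.78  1.79] F [-0.  -0.2 -4.1] gap 0.033612892384271835 29.998929798603058
scene outer top 924 ((452.907470703125, 158.1122283935547), 50.712764739990234) 0.1556325735540035
scene outer side 1004 ((452.907470703125, 158.1122283935547), 50.712764739990234) 0.15548702566728206
scene pot 224 ((452.4701843261719, 163.30992126464844), 43.186920166015625) 0.07281777976473597
top outer top 372 ((427.5024108886719, 153.90492248535156), 40.21897888183594) 0.15635441955272605
top outer side 377 ((427.5024108886719, 153.90492248535156), 40.21897888183594) 0.15632754466507925
```

View pics/c3.png

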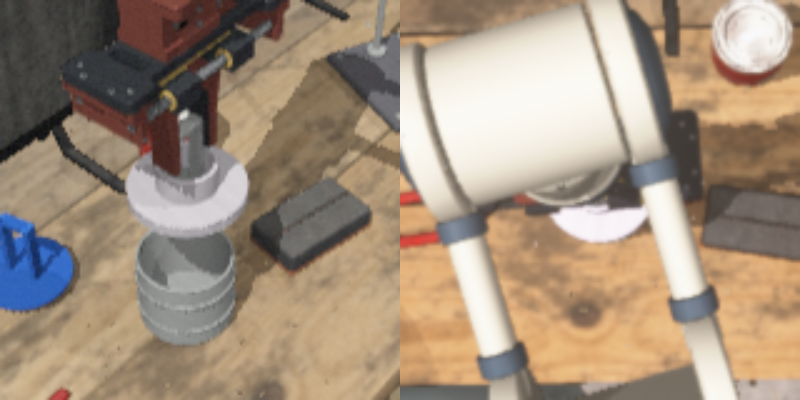

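The pair hangs level over the pot, with the outer lid at left-crop (187,190) and the pot mouth at (187,245). I'm shifting 2.5 mm in y and lowering.

>>> servo_tool(targets=[[0.5,-2.5,8,0,255],[0.5,-2.5,18,0,255],[0.5,-2.5,29,0,255],[0.5,-2.5,39,0,255],[0.5,-2.5,48,0,255],[0.5,-2.5,54,0,255],[0.5,-2.5,57,0,255],[0.5,-2.5,58,0,255],[0.5,-2.5,58,0,255],[0.5,-2.5,58,0,255]])

```text
clock: 6.93
tool_pos: [0.4537, 0.1624, 0.1312]
eef_rot: [-3.141, -0.07, -0.001]
ft_force: [-0.6, -0.4, -4.3]
finger_gap: 0.0338
gripper_force: 30.0
```

Run:
```python
from st import *
n='scene';p,d=snap(n,'s4'); w=world(n,d); X,Y,Z=w[...,0],w[...,1],w[...,2]
m=(np.hypot(X-.453,Y-.161)<.06)&(Z>.08)&(Z<.104); print(cv2.minEnclosingCircle((w[m][:,:2]*1000).astype(np.float32)),np.median(Z[m]))
# pot side/rim points: fit circle r=43..44.5
m=(np.hypot(X-.453,Y-.161)<.056)&(Z>.015)&(Z<.068); P=w[m][:,:2]
A=np.c_[2*P,np.ones(len(P))];x=np.linalg.lstsq(A,(P**2).sum(1),rcond=None)[0];print('pot side',x[:2],np.sqrt(x[2]+x[:2]@x[:2]),m.sum())
cv2.imwrite('pics/c4.png',cv2.resize(p[180:300,200:340],(560,480))[:,:,::-1])
```

```text
6.9333 [0.4537 0.1624 0.1312] x [0.999 0.045 0.001] y [ 0.045 -0.999 -0.   ] j [ 0.27 -0.23  1.7   0.    1.67  1.8 ] F [-0.6 -0.4 -4.3] gap 0.03382352967341931 29.99892622232437
((453.0711975097656, 160.86036682128906), 50.76786422729492) 0.09791474607141315
pot side [0.45379971 0.16267053] 0.04287639207597336 606
```

View pics/c4.png

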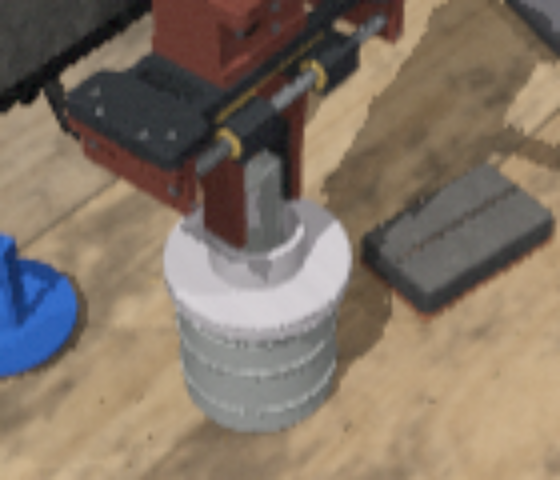

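The lids are centred over the pot within about 2 mm: skirt at picture (257,265), pot at (258,370). I'm lowering them slowly into the mouth.

>>> servo_tool(targets=[[0,0,2,0,255],[0,0,4,0,255],[0,0,6,0,255],[0,0,8,0,255],[0,0,10,0,255],[0,0,11.5,0,255],[0,0,13,0,255],[0,0,14,0,255],[0,0,14,0,255]])

```text
clock: 7.73
tool_pos: [0.4533, 0.1623, 0.1163]
eef_rot: [3.141, 0.07, -0.001]
ft_force: [0.0, -0.4, -3.2]
finger_gap: 0.0335
gripper_force: 30.0
```

>>> servo_tool(targets=[[0,0,1,0,255],[0,0,2,0,255],[0,0,2.5,0,255],[0,0,2.5,0,255]])

```text
clock: 8.07
tool_pos: [0.4535, 0.1624, 0.1147]
eef_rot: [-3.141, -0.07, -0.001]
ft_force: [-1.0, -0.5, 0.7]
finger_gap: 0.034
gripper_force: 30.0
```

>>> servo_tool(targets=[[0,0,2,0,140],[0,0,2,0,120],[0,0,2,0,80],[0,0,2,0,40],[0,0,2,0,0],[0,0,0,0,0],[0,0,0,0,0],[0,0,0,0,0],[0,0,0,0,0],[0,0,0,0,0]])

```text
clock: 8.9
tool_pos: [0.4534, 0.1623, 0.1141]
eef_rot: [-3.141, -0.07, -0.0]
ft_force: [-0.4, -0.2, 0.5]
finger_gap: 0.0876
gripper_force: 0.0
```

Run:
```python
from st import *
n='scene';p,d=snap(n,'s5'); w=world(n,d); X,Y,Z=w[...,0],w[...,1],w[...,2]
r=np.hypot(X-.453,Y-.161)
m=(r<.058)&(Z>.07)&(Z<.087); print('outer',cv2.minEnclosingCircle((w[m][:,:2]*1000).astype(np.float32)),np.median(Z[m]))
m=(r<.035)&(Z>.1)&(Z<.148);print('handle/collar',w[m].max(0),w[m].min(0))
m=(r<.032)&(Z>.093)&(Z<.112);print('collar',cv2.minEnclosingCircle((w[m][:,:2]*1000).astype(np.float32)))
cv2.imwrite('pics/c5.png',cv2.resize(p[180:300,200:340],(560,480))[:,:,::-1])
```

```text
8.9 [0.4534 0.1623 0.1141] x [0.999 0.045 0.   ] y [ 0.045 -0.999 -0.   ] j [ 0.27 -0.23  1.73  0.    1.64  1.8 ] F [-0.4 -0.2  0.5] gap 0.08759392426695498 0.0
outer ((453.4153747558594, 159.6654510498047), 51.82822036743164) 0.08123870660490107
handle/collar [0.47757727 0.18735076 0.14599625] [0.42724422 0.13607263 0.10001997]
collar ((452.3528747558594, 161.50161743164062), 26.18115997314453)
```

View pics/c5.png

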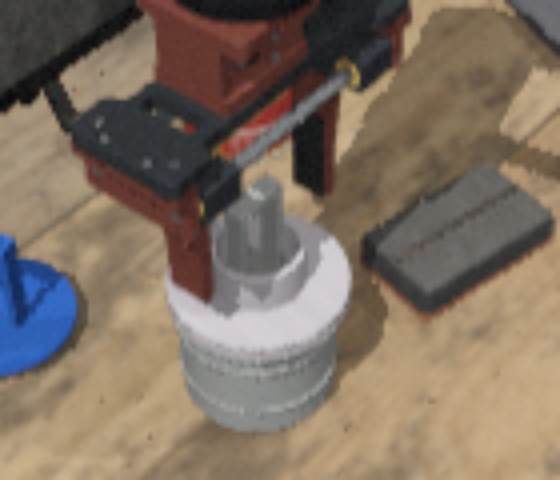

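The pair sits level on the pot with the handle free at (257,215). I'm descending around the collar and gripping it.

>>> servo_tool(targets=[[0,0,3,0,0],[0,0,8,0,0],[0,0,14,0,0],[0,0,20,0,0],[0,0,25,0,0],[0,0,27.5,0,0],[0,0,28,0,0],[0,0,28,0,0]], grip_force=15)

```text
clock: 9.62
tool_pos: [0.4532, 0.1623, 0.0858]
eef_rot: [3.141, 0.07, -0.001]
ft_force: [0.4, -1.8, 0.4]
finger_gap: 0.0879
gripper_force: 0.0
```

>>> servo_tool(targets=[[0,0,0,0,60],[0,0,0,0,85],[0,0,0,0,95],[0,0,0,0,105],[0,0,0,0,115],[0,0,0,0,140],[0,0,0,0,180],[0,0,0,0,200],[0,0,0,0,200],[0,0,0,0,200]], grip_force=15)

```text
clock: 10.45
tool_pos: [0.4535, 0.1622, 0.0863]
eef_rot: [3.141, 0.07, 0.0]
ft_force: [-0.3, -1.9, 1.1]
finger_gap: 0.0524
gripper_force: 15.0
```

>>> servo_tool(targets=[[0,0,0,0,255],[0,0,-1,0,255],[0,0,-3,0,255],[0,0,-6,0,255],[0,0,-10,0,255],[0,0,-14,0,255],[0,0,-18,0,255],[0,0,-20,0,255],[0,0,-20,0,255]], grip_force=25)

```text
clock: 11.2
tool_pos: [0.4538, 0.1625, 0.107]
eef_rot: [-3.14, -0.07, -0.002]
ft_force: [0.4, 0.2, -1.8]
finger_gap: 0.0518
gripper_force: 25.0
```

Run:
```python
from st import *
p,d=snap('scene','s6')
cv2.imwrite('pics/c6.png',cv2.resize(p[160:300,200:340],(500,500))[:,:,::-1])
```

```text
11.2 [0.4538 0.1625 0.107 ] x [0.999 0.045 0.001] y [ 0.045 -0.999 -0.   ] j [ 0.27 -0.22  1.74  0.    1.63  1.8 ] F [ 0.4  0.2 -1.8] gap 0.051785477200362647 24.999508755281568
```

View pics/c6.png

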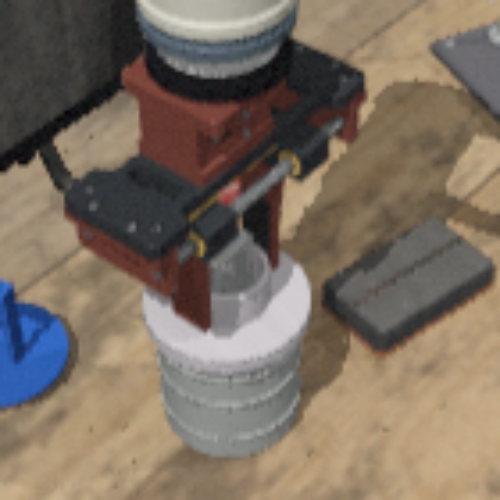

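Only the outer lid rises (about 1.4 N load), and the handle stays inside the collar at (238,270). Lifting on.

>>> servo_tool(targets=[[0,0,-4,0,255],[0,0,-12,0,255],[0,0,-22,0,255],[0,0,-32,0,255],[0,0,-42,0,255],[0,0,-52,0,255],[0,0,-62,0,255],[0,0,-70,0,255],[0,0,-76,0,255],[0,0,-80,0,255]])

```text
clock: 12.08
tool_pos: [0.4536, 0.1624, 0.1873]
eef_rot: [-3.141, -0.07, -0.002]
ft_force: [0.5, 0.0, -2.1]
finger_gap: 0.0517
gripper_force: 25.0
```

>>> servo_tool(targets=[[0,0,0,0,255],[0,0,0,0,255],[0,0,0,0,255],[0,0,0,0,255],[0,0,0,0,255],[0,0,0,0,255]])

```text
clock: 12.58
tool_pos: [0.4532, 0.1623, 0.1857]
eef_rot: [3.141, 0.07, -0.001]
ft_force: [1.5, -0.8, -1.1]
finger_gap: 0.0518
gripper_force: 25.0
```

Run:
```python
from st import *
p,d=snap('scene','s7'); w=world('scene',d); X,Y,Z=w[...,0],w[...,1],w[...,2]; r=np.hypot(X-.453,Y-.161)
m=(r<.05)&(Z>.074)&(Z<.086);print('flange',cv2.minEnclosingCircle((w[m][:,:2]*1000).astype(np.float32)),np.median(Z[m]))
cv2.imwrite('pics/c7.png',cv2.resize(p[130:300,190:360],(500,500))[:,:,::-1])
```

```text
12.5833 [0.4532 0.1623 0.1857] x [ 0.999  0.045 -0.001] y [ 0.045 -0.999  0.   ] j [ 0.27 -0.23  1.61  0.    1.77  1.8 ] F [ 1.5 -0.8 -1.1] gap 0.051838358781590696 24.999441378749907
flange ((453.03643798828125, 164.5989990234375), 46.2298583984375) 0.07856807008341637
```

View pics/c7.png

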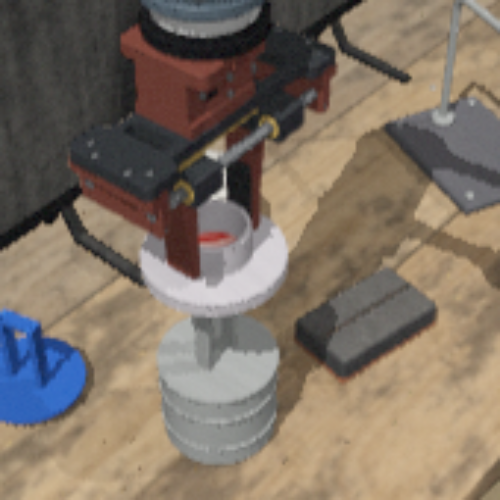

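The inner lid is seated level with its flange at z≈0.079 (picture 218,360). The outer lid is held clear above it at (215,265).

```bash
python3 -c "
from rig import arm
print(arm.sign_off())"
```

```text
the job is handed in; nothing more can be done
None
```

I handed the job in at about 12.6 s: the inner lid is seated on the pot and the gripper holds the outer lid alone, its lower edge about 95 mm above the rim; the sign-off gave no verdict.

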